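Line the jars and the pepper mill up by height

ROBOT

A 7-joint arm with a two-finger parallel gripper is mounted at the origin on a cart in front of the work surface, level with it; the furniture and walls round the work are solid. World frame = base frame: x ahead of the robot, y to its left, z up, the work surface at z = 0. Lengths are in m, angles in rad, forces in N, time in s.
With the tool pointing down it reaches from about 0.4 to 0.85 m from the base axis. Payload 10.4 kg.
Tool frame: the origin (TCP) lies between the finger pads; the fingertips stand 19 mm ahead of it and the grasp point (between the pads) is the TCP; z points along the fingers, y is the line along which they close (so a half turn about z gives the same grasp; the last joint's range is limited). The gripper opens to 85 mm and grips with 20 to 120 N. Pads are 22 mm wide; open, the fingers measure 114 mm over their backs; the gripper's body (76 mm by 85 mm) begins 54 mm behind the grasp point. The pads swing forward as they close: fully open they stand 13 mm farther back than shut.
Start: joints at [-0.023, 0.332, -0.065, 1.46, 0.022, 1.35, -0.088], TCP at [0.625, 0, 0.25] pointing down, gripper open.
Joint ranges: [-2.6, 2.6], [-0.5, 2.12], [-1.47, 1.34], [0.16, 2.42], [-1.27, 4.41], [0.06, 2.06], [-2.6, 2.6]. Speed limits (rad/s): [2.22, 2.22, 2.79, 2.79, 3.14, 3.14, 3.14].

INTERFACE

Orientations are given as [roll, pitch, yaw] about the fixed x, y, z axes, in that order (R = Rz(yaw) Ry(pitch) Rx(roll)).
In Python, from workcell import sensors, vision, job gives the robot as it stands.
- The arm moves only by the tool drive_tool, never from a script. Its argument "rows" is one flat list of numbers, 6 for each row, row after row: the shift along the tool's x, y, z in m, then the turn, a rotation vector about the tool's x, y, z in rad. In form: [tx, ty, tz, ax, ay, az, tx, ty, tz, ax, ay, az, ...]. A call has 1 to 10 rows; each row shifts and turns the commanded pose from where the row before left it, along the tool's axes as they then stand; what a row does not reach is not made up. A row lasts 1/10 s, in which the tool goes at most 50 mm and 8.59 degrees, less where a joint would pass 70% of its speed; a pose out of reach is approached as far as the arm can. A call with a gripper value outside its range is refused whole. "claw" is the finger opening in m, from 0 to 0.0854, set as the call begins (left out, the last holds). The fingers move at their own pace and stop on an object; "squeeze" is the grip in N (left out, the last holds). Time passes only in rows, so rows that do not move let the fingers close. It gives the time, the measured TCP pose, the force, the opening and the grip force at its end, in the units of the state.
- sensors.read_state(): the state, without advancing time (a new reading comes with each control period).
- vision.capture(name): name is "scene" or "side" or "wrist"; returns (picture, depth): 420x560x3 uint8, red, green, blue; 420x560 float32, m along the optical axis (not along the pixel's ray), 0 where there is no reading.
- vision.camera_model(name): a dict with "fovy" (degrees; the focal length in pixels is half the picture's height over the tangent of half this angle, whatever the lens; pixels are square), "cx", "cy" (the principal point, pixels), "rvec" (rotation vector, rad) and "tvec" (3), from world to camera coordinates, as OpenCV has them. Camera axes: x right, y down, z forward; pixel columns grow to the right and rows downward; lengths in m; the calibration is good to about 2 mm. A picture is of the moment at which its call begins: read the wrist's pose just before it. camera_model takes no time and is no camera call; for the wrist camera it gives the pose at the moment of the call.
- job.sign_off(): hands the job in; it is judged then, once.
The state is a dict: "time_s": time; "q": joint angles; "joint_vel": joint speeds; "effort": joint torques, N m; "tool_pos": TCP position; "orientation": TCP orientation; "force": force on the tool from outside, world axes, zero at the start; "torque": the same for the moment, N m; "opening": opening from 0.0 (shut) to 1.0 (fully open); "grasp_force": force on a finger pad.
Only numpy, scipy, OpenCV 4.12 (cv2) and the standard library are available. Lean on these libraries where they do the work, as an engineer would, in place of code of your own. Each camera call takes 0.05 s, during which the arm holds its last target. There are 200 camera calls.

TASK

Stand the three jars and the pepper mill on the four felt mats of the wooden board, one upright on the middle of each mat, in order of height: the tallest on the mat beside the board's tall end stop, and so on down to the shortest on the mat beside its low end stop. Let go of them all.

Things in the scene. Friction and masses are not known exactly. Their poses are not given: they have to be found in the camera images.
- short_jar: Shortest: round clear jar of brown powder with a ribbed white lid, 61 mm across and 85 mm tall, about 0.2 kg; straight sides, lid as wide as the jar and fixed. Starts upright on the worktop in front of the board. Origin at the centre of its underside, z up.
- spice_jar: Second shortest: slim spice jar with a black cap, about 44 mm across at any side, 106 mm tall, about 0.11 kg; cap fixed. Starts upright on the worktop in front of the board. Origin at the centre of its underside, z up.
- grey_lid_jar: Second tallest: round clear jar with white contents and a dark grey lid, 67 mm across and 121 mm tall, about 0.24 kg; straight sides, lid fixed. Starts upright on the worktop in front of the board. Origin at the centre of its underside, z up.
- pepper_mill: Tallest: slim turned dark-wood pepper mill with a small steel knob on top, 166 mm tall, about 0.22 kg; foot 54 mm across, waist 36 mm, head a straight cylinder 44 mm across from 108 to 142 mm above the underside. Starts upright on the worktop in front of the board. Origin at the centre of its underside, z up.
- mat_1: Grey felt mat, 72 mm across, 3 mm thick, the end one on the robot's left (+y) of four in a straight row, 85 mm apart, on a fixed wooden board 366 x 104 mm with a brass rail 51 mm behind the mats' centres (top 35 mm over the worktop). Mat's top is 19 mm over the worktop. Fixed. Origin: centre of its underside, 16 mm over the worktop; z up, y along the row to mat_1, x to the rail.
- mat_2: Grey felt mat, 72 mm across, 3 mm thick, second from the robot's left of four in a straight row, 85 mm apart, on a fixed wooden board 366 x 104 mm with a brass rail 51 mm behind the mats' centres (top 35 mm over the worktop). Mat's top is 19 mm over the worktop. Fixed. Origin: centre of its underside, 16 mm over the worktop; z up, y along the row to mat_1, x to the rail.
- mat_3: Grey felt mat, 72 mm across, 3 mm thick, third from the robot's left of four in a straight row, 85 mm apart, on a fixed wooden board 366 x 104 mm with a brass rail 51 mm behind the mats' centres (top 35 mm over the worktop). Mat's top is 19 mm over the worktop. Fixed. Origin: centre of its underside, 16 mm over the worktop; z up, y along the row to mat_1, x to the rail.
- mat_4: Grey felt mat, 72 mm across, 3 mm thick, the end one on the robot's right (-y) of four in a straight row, 85 mm apart, on a fixed wooden board 366 x 104 mm with a brass rail 51 mm behind the mats' centres (top 35 mm over the worktop). Mat's top is 19 mm over the worktop. Fixed. Origin: centre of its underside, 16 mm over the worktop; z up, y along the row to mat_1, x to the rail.
- tall_stop: Tall end stop: dark wooden block, 60 mm high and 78 mm wide, across one end of the board, 14 mm thick along the row, standing 47 mm beyond the centre of the end mat. Which end it is at varies. Fixed. Origin at the centre of its underside, 16 mm over the worktop; y along the row, z up.
- low_stop: Low end stop: dark wooden block, 20 mm high and 44 mm wide, across one end of the board, 14 mm thick along the row, standing 47 mm beyond the centre of the end mat. Which end it is at varies. Fixed. Origin at the centre of its underside, 16 mm over the worktop; y along the row, z up.
Not all that is in view belongs to the job. Leave any green look-alike of the grey_lid_jar alone.

How it is judged:
By the outcome, as a careful person would: the job done as asked, in the order asked, and still so for the second after the job is handed in, with the robot touching nothing.
It also fails if it takes over 96 s, if anything falls off the work surface, if the arm or the gripper's body presses on something with over 40 N, if the wrist force passes 120 N, or if a joint passes its speed limit or range.

## Working session

There is one attempt and no reset: what is moved stays moved. The work goes in short steps, Python scripts to look and compute and a tool call to move; the robot and the scene stay as the last step left them, time stands still between calls to the robot, and variables do not carry over. Pictures are saved under pics/ and viewed, at most 14 in all, crops included, and the job is handed in when it is done.

Besides the shell and the picture viewer there is one more tool, called after "Emit:" by a JSON object that holds its "name" and its "arguments". drive_tool: Moves the arm, as the interface text tells. Its arguments: {"type":"object","properties":{"rows":{"type":"array"},"claw":{"type":"number"},"squeeze":{"type":"number"}},"required":["rows"]}

```bash
mkdir -p pics; ls; python3 - <<'E'
from workcell import sensors, vision
import cv2,numpy as np
print(sensors.read_state())
for n in ("scene","side","wrist"):
    m=vision.camera_model(n); p,d=vision.capture(n)
    np.savez(f"pics/{n}0.npz",p=p,d=d,**{k:np.array(v) for k,v in m.items()})
    cv2.imwrite(f"pics/{n}0.png",p[:,:,::-1]); print(n,m,(d>0).mean())
E
```

```text
pics
{'time_s': 0.0, 'q': array([-0.02258823,  0.33286623, -0.06469856,  1.46094246,  0.02159581,
        1.3498942 , -0.08853215]), 'joint_vel': array([-1.83139104e-04,  1.65082140e-03,  3.78631810e-04, -1.86103255e-04,
        8.55677235e-05, -1.97569484e-04,  1.36241384e-04]), 'effort': array([ 4.98105128e-04, -6.25449800e+01,  4.97091911e-02, -3.91610491e+01,
        1.63588714e-02,  9.83294769e-03, -6.01235030e-06]), 'tool_pos': array([ 6.24652401e-01, -1.09850006e-05,  2.49518886e-01]), 'orientation': array([-3.14017910e+00,  6.21835967e-05,  1.57077118e+00]), 'force': array([ 0.23515187,  1.04922677, -0.19834459]), 'torque': array([-0.02257183, -0.00771961, -0.03485983]), 'grasp_force': 0.0, 'opening': 1.0031902756421678}
scene {'fovy': 55.844096708506996, 'cx': 276.60188849151285, 'cy': 210.443588534302, 'rvec': array([ 1.09414003,  2.46946471, -0.94329693]), 'tvec': array([ 0.37198323, -0.23337861,  1.14420504])} 0.9962117346938776
side {'fovy': 57.38152735084592, 'cx': 277.3121372963264, 'cy': 210.12396219839732, 'rvec': array([ 0.5815496 , -2.73563603,  1.03779322]), 'tvec': array([0.46451267, 0.21471794, 0.71046341])} 0.9958035714285715
wrist {'fovy': 70.26217336605632, 'cx': 275.847134456147, 'cy': 206.10917246505542, 'rvec': array([-2.87509078e+00, -1.67978855e-04,  2.96842844e-03]), 'tvec': array([-0.62434938, -0.03309528,  0.37812215])} 0.9942729591836734
```

View pics/scene0.png

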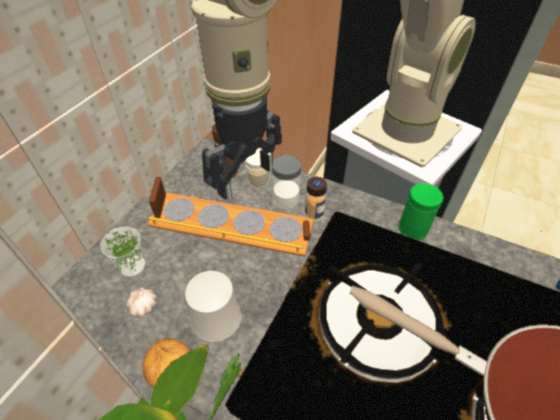

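View pics/side0.png

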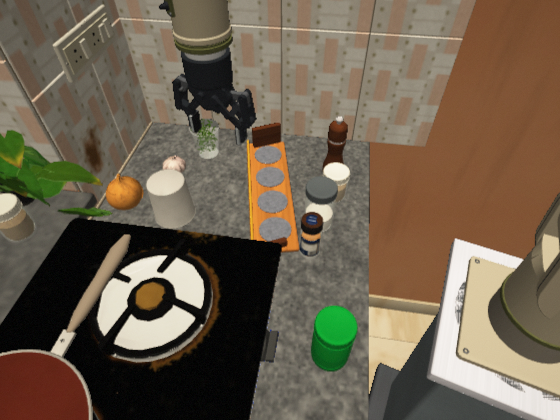

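View pics/wrist0.png

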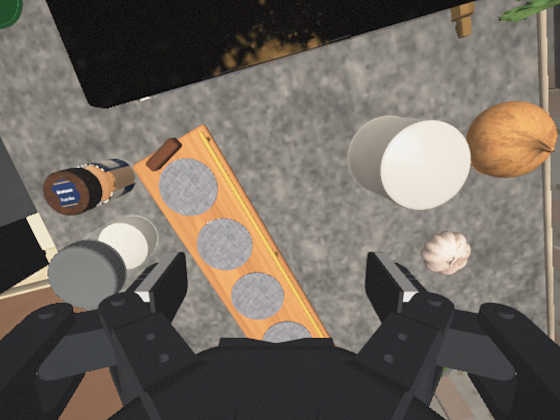

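The board's tall stop is at scene (157,195) and side (267,133), and the low stop is at scene (306,230). In the side view the objects are the mill at (338,140), short jar (335,178), grey-lid jar (320,195), spice jar (311,232) and a green look-alike at (333,337) that I leave alone. Next I deproject these points.

```bash
cat > h.py <<'E'
import numpy as np,cv2
def load(f): return dict(np.load(f))
def cloud(c):
    h,w=c['d'].shape; f=h/2/np.tan(np.radians(float(c['fovy']))/2)
    v,u=np.mgrid[:h,:w]; z=c['d']
    P=np.stack([(u-c['cx'])/f*z,(v-c['cy'])/f*z,z],-1)
    R=cv2.Rodrigues(c['rvec'])[0]
    X=(P-c['tvec'].reshape(3))@R
    X[z<=0]=np.nan
    return X
def proj(c,X):
    f=c['d'].shape[0]/2/np.tan(np.radians(float(c['fovy']))/2)
    K=np.array([[f,0,c['cx']],[0,f,c['cy']],[0,0,1]],float)
    return cv2.projectPoints(np.array(X,float).reshape(-1,1,3),c['rvec'],c['tvec'],K,None)[0].reshape(-1,2)
E
python3 - <<'E'
from h import *
S=load('pics/scene0.npz');D=load('pics/side0.npz');W=load('pics/wrist0.npz')
def q(c,pts):
    X=cloud(c)
    for n,(u,v) in pts.items():
        r=X[v-2:v+3,u-2:u+3].reshape(-1,3); print(n,np.round(np.nanmedian(r,0),4))
print('scene');q(S,dict(tall=(157,182),m_t=(180,210),m2=(213,217),m3=(249,224),m_l=(287,231),low=(306,229),grey=(286,165),spice=(317,183),short=(258,160),green=(424,193)))
print('side');q(D,dict(tall=(267,130),m_t=(267,155),m2=(269,177),m3=(273,202),m_l=(275,229),low=(282,241),grey=(320,187),spice=(312,217),short=(337,173),mill=(338,121),millh=(338,130),green=(335,320)))
print('wrist');q(W,dict(m_l=(188,186),m3=(224,243),m2=(257,296),low=(163,153),grey=(85,272),spice=(67,192),short=(115,245)))
E
```

```text
scene
tall [ 0.6455 -0.2813  0.0749]
m_t [ 0.6406 -0.2221  0.0185]
m2 [ 0.603  -0.1499  0.0182]
m3 [ 0.5623 -0.0737  0.018 ]
m_l [0.521  0.0028 0.0184]
low [0.4995 0.0388 0.0354]
grey [ 0.4454 -0.0683  0.1193]
spice [0.4318 0.0089 0.1057]
short [ 0.4476 -0.1547  0.0838]
green [0.3198 0.1976 0.1193]
side
tall [ 0.6581 -0.2663  0.0661]
m_t [ 0.6415 -0.2266  0.018 ]
m2 [ 0.6008 -0.1527  0.0186]
m3 [ 0.5556 -0.0782  0.0186]
m_l [ 0.5177 -0.0067  0.0186]
low [0.4857 0.028  0.0356]
grey [ 0.4444 -0.0724  0.1195]
spice [ 0.4335 -0.0011  0.1052]
short [ 0.4343 -0.1651  0.0838]
mill [ 0.4679 -0.25    0.1601]
millh [ 0.463  -0.238   0.1443]
green [0.3231 0.1931 0.1196]
wrist
m_l [ 0.5185 -0.0041  0.0181]
m3 [ 0.5583 -0.0777  0.0181]
m2 [ 0.5991 -0.1539  0.0182]
low [0.4983 0.037  0.0353]
grey [ 0.4459 -0.0656  0.1191]
spice [0.4334 0.0081 0.1054]
short [ 0.4621 -0.0497  0.0915]
```

```bash
cat > fit.py <<'E'
from h import *
from scipy.spatial import cKDTree
def xyc(c,z0,z1,ctr,r,sat=None):
    X=cloud(c); hsv=cv2.cvtColor(np.ascontiguousarray(c['p']),cv2.COLOR_RGB2HSV)
    m=(X[...,2]>z0)&(X[...,2]<z1)&(np.hypot(X[...,0]-ctr[0],X[...,1]-ctr[1])<r)
    if sat: m&=hsv[...,1]<sat
    return X[m]
def circ(P,R):
    # centre of the top face: least circle around
    if len(P)<10: return None
    (a,b),r=cv2.minEnclosingCircle(P[:,:2].astype(np.float32)); return np.round([a,b,r,np.median(P[:,2]),len(P)],4), np.round(P[:,:2].mean(0),4)
E
python3 - <<'E'
from fit import *
cs={n:load(f'pics/{n}0.npz') for n in('scene','side','wrist')}
M=[(.519,-.003),(.559,-.077),(.600,-.152),(.641,-.225)]
for n,c in cs.items():
    print(n)
    for i,m in enumerate(M):
        print(' mat',i+1,circ(xyc(c,.012,.024,m,.042,70),.036))
    for k,z,ct,r in (('short',.085,(.445,-.155),.045),('spice',.106,(.433,.004),.035),('grey',.121,(.445,-.069),.045)):
        print(' ',k,circ(xyc(c,z-.005,z+.006,ct,r),0))
    for a,b in ((.11,.14),(.145,.17)): print('  mill',a,circ(xyc(c,a,b,(.46,-.24),.05),0))
    print('  mill side',[ (round(z,3),np.round(np.percentile(xyc(c,z,z+.01,(.46,-.24),.05)[:,:2],[1,50,99],axis=0),3).tolist()) for z in (.0,.02,.112,.125) if len(xyc(c,z,z+.01,(.46,-.24),.05))>8])
E
```

```text
scene
 mat 1 (array([ 5.19e-01, -5.40e-03,  3.60e-02,  1.84e-02,  6.01e+02]), array([ 0.5188, -0.004 ]))
 mat 2 (array([ 5.592e-01, -7.870e-02,  3.630e-02,  1.840e-02,  5.680e+02]), array([ 0.5596, -0.0783]))
 mat 3 (array([ 6.00e-01, -1.54e-01,  3.56e-02,  1.82e-02,  5.45e+02]), array([ 0.6001, -0.1529]))
 mat 4 (array([ 6.404e-01, -2.282e-01,  3.560e-02,  1.820e-02,  5.240e+02]), array([ 0.6409, -0.2273]))
  short (array([ 4.398e-01, -1.682e-01,  2.820e-02,  8.320e-02,  1.360e+02]), array([ 0.4493, -0.1654]))
  spice (array([4.321e-01, 8.800e-03, 2.250e-02, 1.049e-01, 2.380e+02]), array([0.4335, 0.0092]))
  grey (array([ 4.417e-01, -7.160e-02,  3.380e-02,  1.193e-01,  4.770e+02]), array([ 0.4433, -0.0697]))
  mill 0.11 (array([ 4.859e-01, -2.536e-01,  1.230e-02,  1.260e-01,  5.900e+01]), array([ 0.4878, -0.2511]))
  mill 0.145 (array([ 4.811e-01, -2.591e-01,  9.000e-03,  1.474e-01,  1.300e+01]), array([ 0.4818, -0.2594]))
  mill side [(0.0, [[0.421, -0.242], [0.463, -0.223], [0.491, -0.194]]), (0.02, [[0.484, -0.241], [0.487, -0.239], [0.492, -0.235]]), (0.112, [[0.486, -0.263], [0
[... 1344 characters left out ...]
  3.570e-02,  1.820e-02,  2.631e+03]), array([ 0.5179, -0.005 ]))
 mat 2 (array([ 5.580e-01, -8.020e-02,  3.590e-02,  1.810e-02,  2.249e+03]), array([ 0.5585, -0.0792]))
 mat 3 (array([ 5.992e-01, -1.548e-01,  3.580e-02,  1.810e-02,  1.946e+03]), array([ 0.5993, -0.1536]))
 mat 4 (array([ 6.394e-01, -2.221e-01,  3.460e-02,  1.790e-02,  7.360e+02]), array([ 0.6378, -0.211 ]))
  short None
  spice (array([4.308e-01, 6.900e-03, 2.260e-02, 1.048e-01, 1.728e+03]), array([0.4321, 0.0071]))
  grey (array([ 4.406e-01, -7.190e-02,  3.360e-02,  1.192e-01,  3.353e+03]), array([ 0.4416, -0.0707]))
  mill 0.11 None
  mill 0.145 None
  mill side [(0.0, [[0.477, -0.249], [0.493, -0.221], [0.508, -0.201]])]
```

```bash
python3 - <<'E'
import cv2
a=cv2.imread('pics/side0.png')[100:380,230:400]
cv2.imwrite('pics/crop1.png',cv2.resize(a,None,fx=2.1,fy=2.1,interpolation=cv2.INTER_CUBIC))
E
```

```text
(no output)
```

View pics/crop1.png

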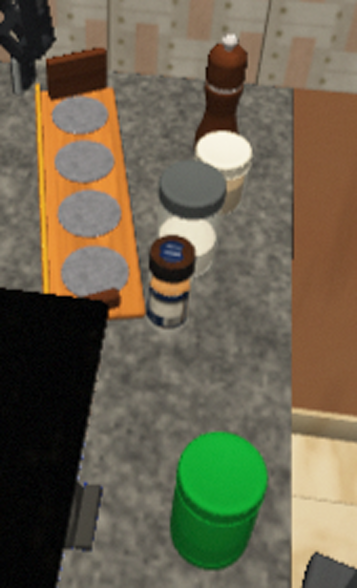

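Emit:
{"name": "drive_tool", "arguments": {"rows": [0,0,-0.01,0,0,-0.125,0,0,-0.01,0,0,-0.125,0,0,-0.01,0,0,-0.125,0,0,-0.01,0,0,-0.125,-0.011,-0.0435,0,0,0,0,-0.011,-0.0435,0,0,0,0,-0.011,-0.0435,0,0,0,0,-0.011,-0.0435,0,0,0,0,-0.011,-0.0435,0,0,0,0,-0.011,-0.0435,0,0,0,0], "claw": 0.0854, "squeeze": 40}}

```text
time_s: 1.15
tool_pos: [0.426, -0.184, 0.2902]
orientation: [3.141, -0.0, 2.071]
force: [0.3, 0.4, -0.1]
opening: 1.004
grasp_force: 0.0
```

There are two candidates for the grey-lid jar: side (320,195), with a dark grey lid and white contents, and side (333,337), which is all green. The first fits the description and the green one is the decoy. The crop also shows the tall stop beside mat_4 at the mill end, and the low stop beside mat_1. Next is a wrist check near the mill.

```bash
cat > look.py <<'E'
from fit import *
from workcell import sensors, vision
import sys
def look(n,tag):
    m=vision.camera_model(n); p,d=vision.capture(n)
    c=dict(p=p,d=d,**{k:np.array(v) for k,v in m.items()})
    np.savez(f"pics/{tag}.npz",**c); cv2.imwrite(f"pics/{tag}.png",p[:,:,::-1]); return c
E
python3 - <<'E'
from look import *
c=look('wrist','w1')
for a,b in ((.108,.142),(.145,.17)): print('mill',a,circ(xyc(c,a,b,(.467,-.2545),.05),0))
print('short',circ(xyc(c,.08,.09,(.438,-.169),.045),0),'grey',circ(xyc(c,.115,.126,(.441,-.072),.045),0))
E
```

```text
mill 0.108 (array([ 4.666e-01, -2.541e-01,  2.190e-02,  1.299e-01,  5.690e+02]), array([ 0.4588, -0.2406]))
mill 0.145 (array([ 4.667e-01, -2.544e-01,  1.910e-02,  1.488e-01,  9.520e+02]), array([ 0.4651, -0.2512]))
short (array([ 4.369e-01, -1.702e-01,  3.050e-02,  8.320e-02,  2.197e+03]), array([ 0.4364, -0.1693])) grey (array([ 4.408e-01, -7.330e-02,  3.330e-02,  1.191e-01,  4.073e+03]), array([ 0.4401, -0.0731]))
```

View pics/w1.png

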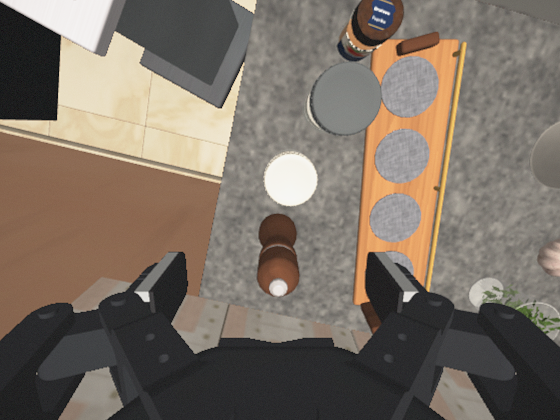

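The picture shows the mill's knob at (278,288), the short jar at (290,179) and the grey jar at (345,98). Between the views they agree within about 2 mm. The wall behind the mill is close, so I check its clearance before descending.

```bash
python3 - <<'E'
from look import *
for f in('side0','scene0','w1'):
    X=cloud(load(f'pics/{f}.npz')).reshape(-1,3)
    for z in(.03,.1,.2,.3):
        m=(X[:,2]>z)&(X[:,2]<z+.05)&(X[:,0]>.4)&(X[:,0]<.7)&(X[:,1]<-.285)
        if m.sum()>20: print(f,z,m.sum(),np.round(np.percentile(X[m,1],[2,50,98]),3))
E
```

```text
side0 0.03 1584 [-0.413 -0.37  -0.29 ]
side0 0.1 2042 [-0.413 -0.375 -0.335]
side0 0.2 2571 [-0.413 -0.375 -0.335]
side0 0.3 3246 [-0.413 -0.376 -0.335]
scene0 0.03 1513 [-0.409 -0.365 -0.291]
scene0 0.1 1739 [-0.41  -0.366 -0.333]
scene0 0.2 2224 [-0.41  -0.365 -0.333]
scene0 0.3 2869 [-0.41  -0.365 -0.333]
w1 0.03 3036 [-0.412 -0.39  -0.288]
w1 0.1 119 [-0.407 -0.404 -0.4  ]
```

Emit:
{"name": "drive_tool", "arguments": {"rows": [-0.027,0.0007,0,0,0,0,-0.027,0.0007,0,0,0,0,-0.027,0.0006,0,0,0,0,0,0,0.03,0,0,0,0,0,0.035,0,0,0,0,0,0.035,0,0,0,0,0,0.03,0,0,0,0,0,0.02,0,0,0,0,0,0.015,0,0,0,0,0,0,0,0,0]}}

```text
time_s: 2.2
tool_pos: [0.4669, -0.2524, 0.1231]
orientation: [-3.139, -0.003, 2.071]
force: [-1.2, 0.6, 0.5]
opening: 1.002
grasp_force: 0.0
```

Emit:
{"name": "drive_tool", "arguments": {"rows": [0,0,0,0,0,0,0,0,0,0,0,0,0,0,0,0,0,0,0,0,0,0,0,0,0,0,0,0,0,0,0,0,0,0,0,0,0,0,0,0,0,0,0,0,0,0,0,0], "claw": 0.035, "squeeze": 40}}

```text
time_s: 3.0
tool_pos: [0.4686, -0.2537, 0.1265]
orientation: [3.141, 0.002, 2.07]
force: [-1.4, -0.2, 6.3]
opening: 0.5
grasp_force: 40.5
```

Emit:
{"name": "drive_tool", "arguments": {"rows": [0,0,-0.015,0,0,0,0,0,-0.03,0,0,0,0,0,-0.04,0,0,0,0,0,-0.035,0,0,0,-0.0101,0.027,0,0,0,0,-0.0101,0.027,0,0,0,0,-0.0101,0.027,0,0,0,0,-0.0101,0.027,0,0,0,0,-0.0101,0.027,0,0,0,0,-0.0101,0.0277,0,0,0,0]}}

```text
time_s: 4.0
tool_pos: [0.641, -0.228, 0.2451]
orientation: [-3.141, -0.0, 2.071]
force: [-1.2, -1.1, -2.3]
opening: 0.504
grasp_force: 41.5
```

Emit:
{"name": "drive_tool", "arguments": {"rows": [0,0,0,0,0,0,0,0,0,0,0,0,0,0,0,0,0,0,0,0,0,0,0,0]}}

```text
time_s: 4.4
tool_pos: [0.6393, -0.229, 0.2457]
orientation: [3.142, 0.0, 2.07]
force: [0.4, 0.0, -2.2]
opening: 0.505
grasp_force: 41.8
```

```bash
python3 - <<'E'
from look import *
print(sensors.read_state()['tool_pos'])
for n in('side','scene'):
    c=look(n,n+'2')
    print(n,[circ(xyc(c,a,b,(.6405,-.229),.06),0) for a,b in((.11,.126),(.126,.135),(.135,.15))])
E
python3 -c "
import cv2
a=cv2.imread('pics/side2.png')[60:260,180:380];b=cv2.imread('pics/scene2.png')[90:290,80:280]
import numpy as np
cv2.imwrite('pics/c2.png',cv2.resize(np.hstack([a,b]),None,fx=2,fy=2,interpolation=cv2.INTER_CUBIC))"
```

```text
[ 0.63931259 -0.2289587   0.24574323]
side [(array([ 6.349e-01, -2.241e-01,  2.570e-02,  1.234e-01,  3.800e+01]), array([ 0.6316, -0.2112])), (array([ 6.349e-01, -2.245e-01,  2.560e-02,  1.306e-01,  6.800e+01]), array([ 0.6274, -0.2129])), (array([ 6.377e-01, -2.282e-01,  2.660e-02,  1.429e-01,  1.370e+02]), array([ 0.6302, -0.2136]))]
scene [(array([ 6.401e-01, -2.258e-01,  2.670e-02,  1.235e-01,  5.500e+01]), array([ 0.6488, -0.2108])), (array([ 6.404e-01, -2.253e-01,  2.690e-02,  1.306e-01,  8.200e+01]), array([ 0.6478, -0.2105])), (array([ 6.400e-01, -2.265e-01,  2.670e-02,  1.430e-01,  1.720e+02]), array([ 0.6475, -0.2115]))]
```

View pics/c2.png

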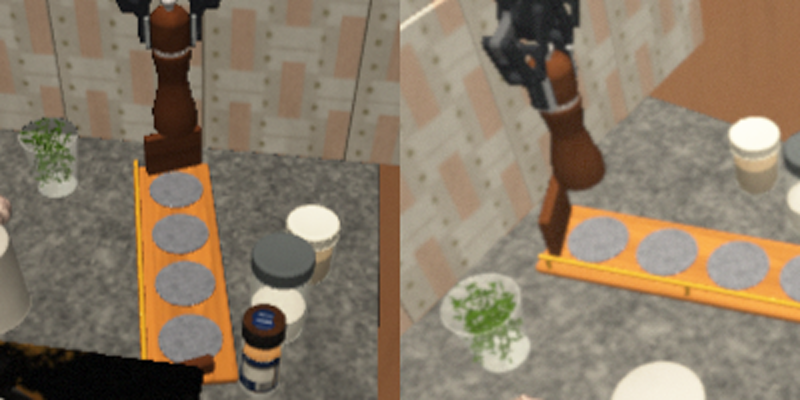

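The mill hangs upright over mat_4, its foot at about (600,165) in the right half of the crop. I lower it next.

Emit:
{"name": "drive_tool", "arguments": {"rows": [0,0.001,0.02,0,0,0,0,0,0.025,0,0,0,0,0,0.02,0,0,0,0,0,0.015,0,0,0,0,0,0.01,0,0,0,0,0,0.005,0,0,0,0,0,0.003,0,0,0,0,0,0,0,0,0,0,0,0,0,0,0]}}

```text
time_s: 5.4
tool_pos: [0.6413, -0.228, 0.1481]
orientation: [3.141, 0.001, 2.071]
force: [0.8, 0.6, -2.3]
opening: 0.503
grasp_force: 41.8
```

Emit:
{"name": "drive_tool", "arguments": {"rows": [0,0,0.0015,0,0,0,0,0,0.001,0,0,0,0,0,0,0,0,0,0,0,0,0,0,0]}}

```text
time_s: 5.8
tool_pos: [0.6413, -0.2281, 0.1456]
orientation: [3.141, 0.001, 2.071]
force: [-1.1, -0.1, 3.4]
opening: 0.5
grasp_force: 42.3
```

Emit:
{"name": "drive_tool", "arguments": {"rows": [0,0,0,0,0,0,0,0,0,0,0,0,0,0,0,0,0,0,0,0,0,0,0,0,0,0,0,0,0,0,0,0,-0.015,0,0,0,0,0,-0.03,0,0,0,0,0,-0.04,0,0,0,0,0,-0.04,0,0,0,0,0,0,0,0,0], "claw": 0.0854}}

```text
time_s: 6.8
tool_pos: [0.643, -0.2286, 0.2782]
orientation: [3.134, 0.008, 2.071]
force: [0.4, -0.8, 0.2]
opening: 1.003
grasp_force: 0.0
```

Emit:
{"name": "drive_tool", "arguments": {"rows": [0.0332,-0.0145,0,0,0,0,0.0332,-0.0145,0,0,0,0,0.0332,-0.0145,0,0,0,0,0.0332,-0.0145,0,0,0,0,0.0332,-0.0145,0,0,0,0,0.0332,-0.0145,0,0,0,0,0.0332,-0.0145,0,0,0,0,0,0,0.02,0,0,0,0,0,0.02,0,0,0,0,0,0,0,0,0]}}

```text
time_s: 7.8
tool_pos: [0.4392, -0.0724, 0.2286]
orientation: [-3.14, -0.001, 2.071]
force: [-0.3, -0.2, -0.0]
opening: 0.997
grasp_force: 0.0
```

```bash
python3 - <<'E'
from look import *
s=sensors.read_state(); print(s['tool_pos'],s['opening'])
c=look('wrist','w3')
print('grey',circ(xyc(c,.115,.126,(.441,-.072),.045),0))
for n in('side','scene'):
    c=look(n,n+'3')
    print(n,'head',circ(xyc(c,.127,.161,(.6405,-.229),.05),0),'top',circ(xyc(c,.172,.19,(.6405,-.229),.05),0))
a=cv2.imread('pics/side3.png')[60:260,180:380];b=cv2.imread('pics/scene3.png')[90:290,80:280]
cv2.imwrite('pics/c3.png',cv2.resize(np.hstack([a,b]),None,fx=2,fy=2,interpolation=cv2.INTER_CUBIC))
E
```

```text
[ 0.4391833  -0.07241588  0.22861387] 0.997475355355532
grey (array([ 4.409e-01, -7.320e-02,  3.340e-02,  1.191e-01,  4.853e+03]), array([ 0.4402, -0.072 ]))
side head (array([ 6.382e-01, -2.258e-01,  2.180e-02,  1.457e-01,  2.200e+02]), array([ 0.6327, -0.2154])) top (array([ 6.396e-01, -2.271e-01,  8.300e-03,  1.818e-01,  4.000e+01]), array([ 0.6387, -0.2262]))
scene head (array([ 6.414e-01, -2.261e-01,  2.210e-02,  1.456e-01,  2.630e+02]), array([ 0.6478, -0.2132])) top (array([ 6.413e-01, -2.258e-01,  9.700e-03,  1.815e-01,  5.700e+01]), array([ 0.6417, -0.2251]))
```

View pics/c3.png

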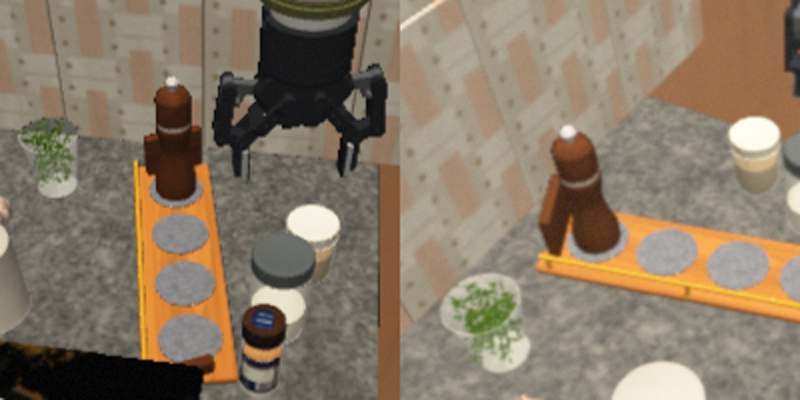

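The mill stands upright and centred on mat_4 within about 2 mm. Next is the grey jar.

Emit:
{"name": "drive_tool", "arguments": {"rows": [-0.001,0.001,0.025,0,0,0,0,0,0.03,0,0,0,0,0,0.03,0,0,0,0,0,0.025,0,0,0,0,0,0.015,0,0,0,0,0,0.008,0,0,0,0,0,0,0,0,0]}}

```text
time_s: 8.65
tool_pos: [0.442, -0.073, 0.0968]
orientation: [-3.141, -0.0, 2.071]
force: [-0.3, -0.6, 0.0]
opening: 1.001
grasp_force: 0.0
```

Emit:
{"name": "drive_tool", "arguments": {"rows": [0,0,0,0,0,0,0,0,0,0,0,0,0,0,0,0,0,0,0,0,0,0,0,0,0,0,0,0,0,0,0,0,0,0,0,0], "claw": 0.055, "squeeze": 40}}

```text
time_s: 9.25
tool_pos: [0.4423, -0.0735, 0.0984]
orientation: [3.141, 0.001, 2.07]
force: [-3.5, -1.3, 8.1]
opening: 0.737
grasp_force: 41.4
```

Emit:
{"name": "drive_tool", "arguments": {"rows": [0,0,-0.015,0,0,0,0,0,-0.03,0,0,0,0,0,-0.035,0,0,0,0,0,-0.03,0,0,0,-0.0246,0.0166,0,0,0,0,-0.0246,0.0166,0,0,0,0,-0.0246,0.0166,0,0,0,0,-0.0246,0.0166,0,0,0,0,-0.0246,0.0166,0,0,0,0,-0.0243,0.0167,0,0,0,0]}}

```text
time_s: 10.25
tool_pos: [0.6009, -0.155, 0.2073]
orientation: [3.141, 0.0, 2.071]
force: [0.5, -0.1, -2.1]
opening: 0.732
grasp_force: 44.7
```

Emit:
{"name": "drive_tool", "arguments": {"rows": [0,0,0.01,0,0,0,0,0,0.02,0,0,0,0,0,0.02,0,0,0,0,0,0.015,0,0,0,0,0,0.008,0,0,0,0,0,0,0,0,0,0,0,0,0,0,0]}}

```text
time_s: 10.95
tool_pos: [0.6002, -0.1545, 0.1347]
orientation: [3.141, 0.001, 2.071]
force: [0.7, 1.2, -2.5]
opening: 0.737
grasp_force: 45.1
```

Down another 17 mm, with a slow finish.

Emit:
{"name": "drive_tool", "arguments": {"rows": [0,0,0.008,0,0,0,0,0,0.005,0,0,0,0,0,0.002,0,0,0,0,0,0.0015,0,0,0,0,0,0,0,0,0,0,0,0,0,0,0]}}

```text
time_s: 11.55
tool_pos: [0.5999, -0.1547, 0.1176]
orientation: [3.141, 0.0, 2.071]
force: [-1.8, -0.8, 0.7]
opening: 0.734
grasp_force: 45.3
```

Emit:
{"name": "drive_tool", "arguments": {"rows": [0,0,0.0005,0,0,0,0,0,0,0,0,0,0,0,0,0,0,0,0,0,0,0,0,0,0,0,-0.015,0,0,0,0,0,-0.03,0,0,0,0,0,-0.04,0,0,0,0,0,-0.04,0,0,0,0,0,0,0,0,0], "claw": 0.0854}}

```text
time_s: 12.45
tool_pos: [0.6024, -0.155, 0.2496]
orientation: [3.133, 0.007, 2.071]
force: [1.2, 0.4, 0.9]
opening: 1.001
grasp_force: 0.0
```

Emit:
{"name": "drive_tool", "arguments": {"rows": [0.0318,-0.0101,0,0,0,0,0.0318,-0.0101,0,0,0,0,0.0318,-0.0101,0,0,0,0,0.0318,-0.0101,0,0,0,0,0.0318,-0.0101,0,0,0,0,0.0318,-0.0101,0,0,0,0,0.0318,-0.0101,0,0,0,0,0,0,0.02,0,0,0,0,0,0.02,0,0,0,0,0,0,0,0,0]}}

```text
time_s: 13.45
tool_pos: [0.4299, 0.007, 0.2006]
orientation: [-3.139, -0.001, 2.071]
force: [-0.4, 0.2, 0.2]
opening: 1.001
grasp_force: 0.0
```

```bash
python3 - <<'E'
from look import *
s=sensors.read_state(); print(s['tool_pos'],s['opening'])
c=look('wrist','w4')
print('spice',circ(xyc(c,.10,.111,(.431,.007),.035),0))
for n in('side','scene'):
    c=look(n,n+'4')
    print(n,'mill head',circ(xyc(c,.127,.161,(.6405,-.229),.04),0),'grey top',circ(xyc(c,.134,.146,(.6004,-.155),.045),0))
    print('short',circ(xyc(c,.08,.09,(.438,-.169),.045),0))
a=cv2.imread('pics/side4.png')[60:260,180:380];b=cv2.imread('pics/scene4.png')[90:290,80:280]
cv2.imwrite('pics/c4.png',cv2.resize(np.hstack([a,b]),None,fx=2,fy=2,interpolation=cv2.INTER_CUBIC))
E
```

```text
[0.42986139 0.00701296 0.20059968] 1.0007573942648427
spice (array([4.308e-01, 6.200e-03, 2.180e-02, 1.046e-01, 2.339e+03]), array([0.4303, 0.0072]))
side mill head (array([ 6.385e-01, -2.257e-01,  2.140e-02,  1.455e-01,  2.150e+02]), array([ 0.6326, -0.2152])) grey top (array([ 5.992e-01, -1.539e-01,  3.380e-02,  1.385e-01,  3.830e+02]), array([ 0.6014, -0.1524]))
short (array([ 4.452e-01, -1.648e-01,  2.790e-02,  8.360e-02,  2.120e+02]), array([ 0.4469, -0.1624]))
scene mill head (array([ 6.413e-01, -2.259e-01,  2.180e-02,  1.455e-01,  2.680e+02]), array([ 0.6478, -0.2132])) grey top (array([ 6.000e-01, -1.527e-01,  3.340e-02,  1.384e-01,  5.800e+02]), array([ 0.601 , -0.1508]))
short (array([ 4.378e-01, -1.685e-01,  3.120e-02,  8.330e-02,  3.410e+02]), array([ 0.4392, -0.1663]))
```

View pics/c4.png

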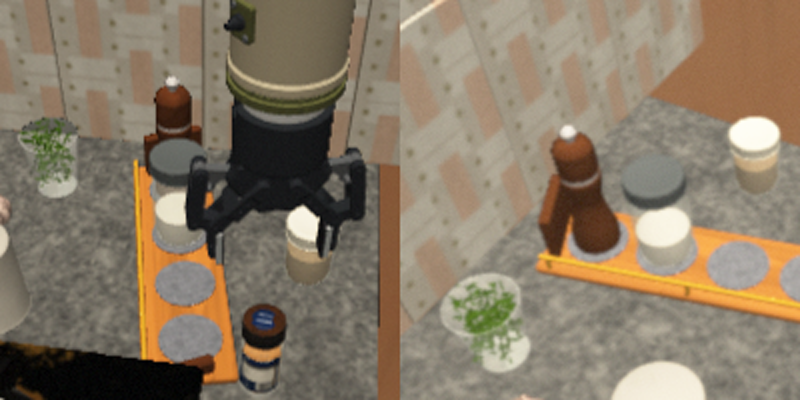

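Mill and grey jar are good. Spice jar next.

Emit:
{"name": "drive_tool", "arguments": {"rows": [-0.001,0.0005,0.025,0,0,0,0,0,0.03,0,0,0,0,0,0.03,0,0,0,0,0,0.018,0,0,0,0,0,0.01,0,0,0,0,0,0.003,0,0,0,0,0,0,0,0,0]}}

```text
time_s: 14.3
tool_pos: [0.4327, 0.0064, 0.0866]
orientation: [3.141, 0.0, 2.071]
force: [0.3, -0.5, -0.2]
opening: 0.997
grasp_force: 0.0
```

Emit:
{"name": "drive_tool", "arguments": {"rows": [0,0,0,0,0,0,0,0,0,0,0,0,0,0,0,0,0,0,0,0,0,0,0,0,0,0,0,0,0,0,0,0,0,0,0,0,0,0,0,0,0,0,0,0,0,0,0,0], "claw": 0.035, "squeeze": 35}}

```text
time_s: 15.1
tool_pos: [0.4323, 0.0062, 0.0866]
orientation: [3.141, 0.001, 2.071]
force: [-2.6, -0.4, 6.8]
opening: 0.499
grasp_force: 34.5
```

Emit:
{"name": "drive_tool", "arguments": {"rows": [0,0,-0.015,0,0,0,0,0,-0.03,0,0,0,0,0,-0.03,0,0,0,0,0,-0.025,0,0,0,-0.023,0.0117,0,0,0,0,-0.023,0.0117,0,0,0,0,-0.023,0.0117,0,0,0,0,-0.023,0.0117,0,0,0,0,-0.023,0.0117,0,0,0,0,-0.0228,0.0118,0,0,0,0]}}

```text
time_s: 16.1
tool_pos: [0.5606, -0.0815, 0.1858]
orientation: [-3.142, 0.0, 2.071]
force: [-0.3, -0.3, -0.6]
opening: 0.496
grasp_force: 35.9
```

Emit:
{"name": "drive_tool", "arguments": {"rows": [0,0,0.01,0,0,0,0,0,0.02,0,0,0,0,0,0.02,0,0,0,0,0,0.012,0,0,0,0,0,0.006,0,0,0,0,0,0,0,0,0,0,0,0,0,0,0]}}

```text
time_s: 16.8
tool_pos: [0.5602, -0.0808, 0.1186]
orientation: [3.141, 0.001, 2.071]
force: [-0.5, 0.2, -0.4]
opening: 0.5
grasp_force: 35.9
```

Emit:
{"name": "drive_tool", "arguments": {"rows": [0,0,0.006,0,0,0,0,0,0.004,0,0,0,0,0,0.002,0,0,0,0,0,0.0015,0,0,0,0,0,0,0,0,0,0,0,0,0,0,0]}}

```text
time_s: 17.4
tool_pos: [0.56, -0.0812, 0.1056]
orientation: [3.141, 0.001, 2.07]
force: [-5.2, -0.6, 11.5]
opening: 0.498
grasp_force: 37.4
```

Emit:
{"name": "drive_tool", "arguments": {"rows": [0,0,0,0,0,0,0,0,0,0,0,0,0,0,0,0,0,0,0,0,0,0,0,0,0,0,0,0,0,0,0,0,-0.015,0,0,0,0,0,-0.03,0,0,0,0,0,-0.04,0,0,0,0,0,-0.04,0,0,0,0,0,0,0,0,0], "claw": 0.0854}}

```text
time_s: 18.4
tool_pos: [0.5624, -0.0811, 0.2366]
orientation: [3.133, 0.006, 2.071]
force: [0.8, 0.1, -0.4]
opening: 1.004
grasp_force: 0.0
```

Emit:
{"name": "drive_tool", "arguments": {"rows": [-0.0038,-0.0299,0,0,0,0,-0.0038,-0.0299,0,0,0,0,-0.0038,-0.0299,0,0,0,0,-0.0038,-0.0299,0,0,0,0,-0.0038,-0.0299,0,0,0,0,0,0,0.03,0,0,0,0,0,0.02,0,0,0,0,0,0,0,0,0]}}

```text
time_s: 19.2
tool_pos: [0.4362, -0.1689, 0.1777]
orientation: [-3.139, -0.002, 2.07]
force: [-1.6, -0.3, -0.7]
opening: 1.001
grasp_force: 0.0
```

```bash
python3 - <<'E'
from look import *
s=sensors.read_state(); print(s['tool_pos'],s['opening'])
c=look('wrist','w5')
print('short',circ(xyc(c,.08,.09,(.438,-.169),.045),0))
for n in('side','scene'):
    c=look(n,n+'5')
    print(n,'spice top',circ(xyc(c,.119,.131,(.5594,-.08),.035),0),'short',circ(xyc(c,.08,.09,(.438,-.169),.045),0))
E
```

```text
[ 0.43624258 -0.16890575  0.17773827] 1.0007163863873552
short (array([ 4.371e-01, -1.700e-01,  3.060e-02,  8.310e-02,  4.551e+03]), array([ 0.4365, -0.1687]))
side spice top (array([ 5.588e-01, -8.010e-02,  2.220e-02,  1.239e-01,  2.360e+02]), array([ 0.5576, -0.0788])) short (array([ 4.376e-01, -1.698e-01,  3.050e-02,  8.370e-02,  3.910e+02]), array([ 0.437 , -0.1677]))
scene spice top (array([ 5.586e-01, -7.860e-02,  2.250e-02,  1.238e-01,  2.620e+02]), array([ 0.5601, -0.0778])) short (array([ 4.379e-01, -1.669e-01,  3.080e-02,  8.330e-02,  3.400e+02]), array([ 0.4391, -0.1662]))
```

Emit:
{"name": "drive_tool", "arguments": {"rows": [-0.0005,0.001,0.025,0,0,0,0,0,0.03,0,0,0,0,0,0.03,0,0,0,0,0,0.018,0,0,0,0,0,0.008,0,0,0,0,0,0.002,0,0,0,0,0,0,0,0,0]}}

```text
time_s: 20.05
tool_pos: [0.4397, -0.1693, 0.0674]
orientation: [3.14, 0.001, 2.071]
force: [0.6, 0.7, -1.4]
opening: 0.996
grasp_force: 0.0
```

Emit:
{"name": "drive_tool", "arguments": {"rows": [0,0,0,0,0,0,0,0,0,0,0,0,0,0,0,0,0,0,0,0,0,0,0,0,0,0,0,0,0,0,0,0,0,0,0,0,0,0,0,0,0,0], "claw": 0.05, "squeeze": 40}}

```text
time_s: 20.75
tool_pos: [0.439, -0.1697, 0.0674]
orientation: [3.141, 0.001, 2.07]
force: [-3.1, -0.7, 9.0]
opening: 0.671
grasp_force: 40.7
```

Emit:
{"name": "drive_tool", "arguments": {"rows": [0,0,-0.015,0,0,0,0,0,-0.035,0,0,0,0,0,-0.045,0,0,0,0,0,-0.035,0,0,0,0.0175,0.0247,0,0,0,0,0.0175,0.0247,0,0,0,0,0.0175,0.0247,0,0,0,0,0.0175,0.0247,0,0,0,0,0.0175,0.0248,0,0,0,0,0.0175,0.0248,0,0,0,0]}}

```text
time_s: 21.75
tool_pos: [0.5191, -0.0047, 0.1967]
orientation: [3.141, 0.0, 2.071]
force: [1.3, -0.9, -1.7]
opening: 0.674
grasp_force: 43.0
```

Emit:
{"name": "drive_tool", "arguments": {"rows": [0,0,0.015,0,0,0,0,0,0.025,0,0,0,0,0,0.025,0,0,0,0,0,0.02,0,0,0,0,0,0.01,0,0,0,0,0,0,0,0,0,0,0,0,0,0,0]}}

```text
time_s: 22.45
tool_pos: [0.5192, -0.0059, 0.1022]
orientation: [3.141, 0.0, 2.071]
force: [0.8, -0.4, -1.8]
opening: 0.676
grasp_force: 43.0
```

Emit:
{"name": "drive_tool", "arguments": {"rows": [-0.0005,0,0.007,0,0,0,0,0,0.005,0,0,0,0,0,0.002,0,0,0,0,0,0.0015,0,0,0,0,0,0,0,0,0,0,0,0,0,0,0]}}

```text
time_s: 23.05
tool_pos: [0.5189, -0.0064, 0.0865]
orientation: [-3.141, 0.0, 2.071]
force: [-4.5, -1.2, 6.8]
opening: 0.677
grasp_force: 44.0
```

Contact is made. I release, rise and clear the scene cameras' view.

Emit:
{"name": "drive_tool", "arguments": {"rows": [0,0,0,0,0,0,0,0,0,0,0,0,0,0,0,0,0,0,0,0,0,0,0,0,0,0,-0.015,0,0,0,0,0,-0.03,0,0,0,0,0,-0.045,0,0,0,0,0,-0.045,0,0,0,0,0,-0.03,0,0,0,0,-0.02,-0.02,0,0,0], "claw": 0.0854}}

```text
time_s: 24.05
tool_pos: [0.5028, -0.0147, 0.2734]
orientation: [3.138, 0.001, 2.073]
force: [0.6, -0.6, 0.5]
opening: 0.998
grasp_force: 0.0
```

Emit:
{"name": "drive_tool", "arguments": {"rows": [0,0,-0.02,0,0,0,0,0,-0.02,0,0,0,0,0,0,0,0,0,0,0,0,0,0,0]}}

```text
time_s: 24.45
tool_pos: [0.5014, -0.0159, 0.3107]
orientation: [3.141, 0.0, 2.071]
force: [-0.4, 0.2, -0.7]
opening: 0.999
grasp_force: 0.0
```

```bash
python3 - <<'E'
from look import *
s=sensors.read_state(); print(s['time_s'],s['tool_pos'],s['opening'])
for n in('side','scene','wrist'):
    c=look(n,n+'6')
    print(n)
    for k,z,m,r in(('short',.104,(.519,-.006),.042),('spice',.125,(.5594,-.08),.035),('grey',.140,(.6004,-.155),.045),('knob',.183,(.6405,-.229),.03)): print(' ',k,m,circ(xyc(c,z-.007,z+.006,m,r),0))
a=cv2.imread('pics/side6.png')[60:270,180:380];b=cv2.imread('pics/scene6.png')[90:300,130:330]
cv2.imwrite('pics/c6.png',cv2.resize(np.hstack([a,b]),None,fx=2,fy=2,interpolation=cv2.INTER_CUBIC))
E
```

```text
24.45 [ 0.50144899 -0.01585769  0.31066267] 0.9992919725241897
side
  short (0.519, -0.006) (array([ 5.184e-01, -5.200e-03,  3.050e-02,  1.026e-01,  5.310e+02]), array([ 0.5173, -0.0036]))
  spice (0.5594, -0.08) (array([ 5.578e-01, -8.100e-02,  2.230e-02,  1.240e-01,  2.440e+02]), array([ 0.5574, -0.0784]))
  grey (0.6004, -0.155) (array([ 6.000e-01, -1.539e-01,  3.410e-02,  1.386e-01,  4.470e+02]), array([ 0.5974, -0.1518]))
  knob (0.6405, -0.229) (array([ 6.399e-01, -2.285e-01,  8.700e-03,  1.822e-01,  3.800e+01]), array([ 0.6388, -0.2266]))
scene
  short (0.519, -0.006) (array([ 5.192e-01, -3.800e-03,  3.070e-02,  1.023e-01,  5.180e+02]), array([ 0.5211, -0.0024]))
  spice (0.5594, -0.08) (array([ 5.596e-01, -7.910e-02,  2.240e-02,  1.238e-01,  2.750e+02]), array([ 0.5606, -0.0773]))
  grey (0.6004, -0.155) (array([ 5.994e-01, -1.524e-01,  3.360e-02,  1.383e-01,  5.840e+02]), array([ 0.601 , -0.1506]))
  knob (0.6405, -0.229) (array([ 6.410e-01, -2.272e-01,  9.000e-03,  1.816e-01,  5.200e+01]), array([ 0.6414, -0.2252]))
wrist
  short (0.519, -0.006) (array([ 5.181e-01, -6.100e-03,  3.060e-02,  1.021e-01,  2.179e+03]), array([ 0.5176, -0.0053]))
  spice (0.5594, -0.08) (array([ 5.578e-01, -8.120e-02,  2.180e-02,  1.235e-01,  1.068e+03]), array([ 0.5572, -0.0799]))
  grey (0.6004, -0.155) (array([ 5.980e-01, -1.533e-01,  3.330e-02,  1.378e-01,  1.451e+03]), array([ 0.5913, -0.1445]))
  knob (0.6405, -0.229) None
```

View pics/c6.png

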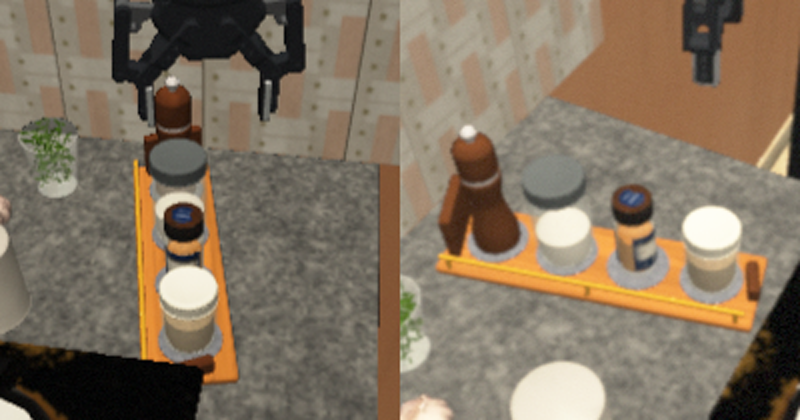

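All four stand upright on their mats within about 2 mm, from the mill by the tall stop at (450,215) to the short jar by the low stop at (753,280). The gripper is open and clear.

```bash
python3 -c "
from workcell import job
print(job.sign_off())"
```

```text
the job is handed in; nothing more can be done
None
```

The job is handed in after about 25 s of robot time: pepper mill, grey-lid jar, spice jar and short jar stand upright on mats 4, 3, 2 and 1, tallest by the tall stop, each centred within about 2–3 mm and let go; the green look-alike was left alone.

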